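Park the index plunger of a drill jig and swing its end stop clear

TASK

Free the end stop of the drill jig: pull the spring plunger up until its slot stops it, twist it clockwise and let it settle in its rest notch so that it stays up by itself, without forcing it in its slots. Then swing the stop arm by its handle away from the bar, gently all the way round until it rests against the rubber-covered post, let go, and leave the bar in its V blocks and the other things on the bench where they are.

Things in the scene. Friction and masses are not known exactly. Their poses are not given: they have to be found in the camera images.
- jig: Grey drill jig bolted to the bench, base plate 310 x 295 x 18 mm. Origin: bench height, on the upright pivot axis of the stop arm. In its axes (mm): plunger axis at x 0, y -70; round steel bar, diameter 20, 165 long, lies along x at y 115, height 48, from x 24 to 190, in two V blocks, under a drill bridge 97 high at x 94 to 128.
- knob_grip (a point): Black wing grip on top of the plunger: upright bar 46 mm long, 13 mm thick, 28 mm high. Point: on the plunger axis, 18 mm above the wing's underside, 10 mm below its top; 150 mm over the bench when the plunger is down. Own x runs along the wing (46 mm), own y across it (13 mm), z up. It rises and turns with the wing. The wing can be gripped across y from above.
- sleeve: Steel sleeve round the plunger, 34 mm diameter, on the bracket. Origin: plunger axis, 74 mm over the bench; x to a deep slot. The wing's 5 mm cross pin (in line with the wing) runs in two closed J slots: up, clockwise seen from above, then 3 mm down into the rest notch. The sleeve is screwed in more or less, which this pose does not show: its top stands 109 to 125 mm over the bench.
- plunger (a joint): Lift of the plunger in m, 0 = down, nose in the arm's notch. A spring pulls down: 7 N to start, plus 0.2 N per mm. Sleeve half-way: the pin can turn when lifted 18 to 19.8 mm, 19.8 is the hard upper end of the slots, and it rests at 15 in the notch. All this lies up to 8 mm higher or lower with the sleeve: feel for the upper end (12 to 28 mm from the start), keep just below it to turn.
- knob (a joint): Twist of the wing in rad, 0 = pin in the deep slot (free play 0.07 either way), grows clockwise seen from above. Rest notch centred at 1.31, entered from about 1.24 to 1.38, where the slots' end wall stops the pin. Turns easily once lifted. Pin and slots are small: 25 N on the pin (0.3 Nm of twist, or 25 N of pull beyond the spring) is forcing it.
- stop_arm (a joint): Swing of the stop arm in rad, 0 = across the bar's end (locked by the plunger's nose, play 0.015), grows counter-clockwise seen from above. The arm then meets the post somewhere between 1.0 and 1.5. Moves with slight friction (0.12 Nm) and stays where it is left. Lifting the plunger 6 mm or more unlocks it.
- stop_handle (a point): Black upright round handle on the stop arm, 18 mm diameter, 44 mm high, from 60 to 104 mm over the bench, 145 mm from the pivot axis. Point: on its axis, 88 mm over the bench. Own axes turn with the arm: y points from the pivot outward along the arm, -x is the way it swings open.
- stop_face (a point): Point on the leading side face of the arm (flat steel bar 22 mm wide, 42 to 54 mm over the bench), 105 mm from the pivot: the part that meets the post. Own -x points out of the face, to the post.
- post_axis (a point): Rest post: upright steel post with a black rubber sleeve, 20 mm diameter, bolt head on top at 64 mm over the bench, in a slot of the base plate. Point: on its axis, 48 mm over the bench. The arm rests on it when this point is 10 mm ahead (-x) of stop_face; the rubber gives less than 1 mm. More than 30 N is a bang.
- bar_center (a point): Centre of the loose steel bar in the V blocks (diameter 20, length 165 mm). Leave it alone.
- drill_bit_center (a point): Loose drill bit, 105 mm long, 9 mm diameter, lying on the jig's base. Leave it alone.
- file_center (a point): Flat file with wooden handle, 245 mm long, lying on the bench; point near its middle. Leave it alone.
- tin_center (a point): Aluminium paste tin, 68 mm diameter, 45 mm high; its centre. Leave it alone.
- spanner_grip (a point): Spanner, 160 mm long, lying flat; point on its handle. Leave it alone.
- try_square_center (a point): Try square, stock 75 mm, blade 105 mm, lying flat. Leave it alone.
- offcut_center (a point): Small steel offcut 45 x 30 x 12 mm. Leave it alone.

How it is judged:
On the way:
1. the plunger is let go and up in its rest notch, with the stop arm still across the bar's end (value of joint plunger above 0.0065 m and value of joint knob above 1.15 rad and contact force between sleeve and anything else above 4 N and value of joint stop_arm below 0.1 rad and contact force between the fingers and anything else below 0.5 N), for 0.3 s.
At the end, for the whole second after the job is handed in: The plunger rests in its notch by itself (up over 6.5 mm, twisted over 1.15 rad, the sleeve carrying the spring with over 4 N), and the stop arm lies still against the rest post (gap under 2.5 mm), both let go; the bar and the other things are where they were (within 15 mm) (value of joint plunger above 0.0065 m and value of joint knob above 1.15 rad and contact force between sleeve and anything else above 4 N and x of post_axis in the frame of stop_face above -0.0125 m and value of joint stop_arm above 0.9 rad and not (velocity of joint stop_arm above 0.05 rad/s) and not (velocity of joint stop_arm below -0.05 rad/s)); the robot touches nothing.
It fails at once if the plunger's pin is forced in its slots, or the sleeve struck (over 25 N) (contact force between sleeve and anything else above 25 N).
It fails at once if the rest post is banged or pressed hard (over 30 N) (contact force between rest_post and anything else above 30 N).
It fails at once if the bar in the V blocks or another loose thing is moved by more than 15 mm (distance of any of bar_center, drill_bit_center, file_center, tin_center, spanner_grip, try_square_center, offcut_center from where it was at the start of the episode above 0.015 m).
It also fails if it takes over 72 s, if anything falls off the work surface, if the arm or the gripper's body presses on something with over 40 N, if the wrist force passes 120 N, or if a joint passes its speed limit or range.

ROBOT

A 7-joint arm with a two-finger parallel gripper is mounted at the origin on the work surface. World frame = base frame: x ahead of the robot, y to its left, z up, the work surface at z = 0. Lengths are in m, angles in rad, forces in N, time in s.
With the tool pointing down it reaches from about 0.4 to 0.9 m from the base axis. Payload 5.5 kg.
Tool frame: the origin (TCP) lies midway between the tips of the shut fingers; the grasp point (between the pads) lies 19 mm behind it (robot.grip_depth is the distance from the TCP to the grasp point, in m); z points along the fingers, x is the direction in which the jaws open and shut, and the axes are right-handed (so a half turn about z gives the same grasp; the last joint's range is limited). The gripper opens to 92 mm and grips with 3 to 60 N. Pads are 19 mm wide; open, the fingers measure 130 mm over their backs; the gripper's body (75 mm by 190 mm) begins 47 mm behind the grasp point.
Start: joints at [-1.048, 0.501, -0.427, 1.55, 0.221, 1.138, -0.21], TCP at [0.167, 0.628, 0.227] pointing down, gripper open.
Joint ranges: [-2.88, 2.88], [-0.31, 2.03], [-1.54, 1.56], [0.2, 2.42], [-1.41, 4.55], [0.19, 2.02], [-2.57, 2.57]. Speed limits (rad/s): [2.57, 2.57, 3.14, 3.14, 3.14, 3.14, 3.14].

INTERFACE

Orientations are given as a unit quaternion [w, x, y, z].
In Python, from station import robot gives the robot as it stands. Calls block until the motion is done:
- robot.movep(position, orientation): joint-space move of the TCP to a pose.
- robot.servo_line(position, frame=None, vel=0.15): straight line of the TCP; frame=None keeps the orientation; vel is the mean speed in m/s.
- robot.goto_joints(angles): joint-space move.
- robot.gripper_to(opening, grasp_force=None): finger opening in m; grasp_force is the grip in N (None keeps the last); returns when the fingers have stopped.
- robot.dwell(seconds).
- robot.inverse_kinematics(position, orientation): joint angles nearest the present ones, or None.
- robot.grab_frame(name): name is "scene" or "side" or "wrist"; returns a dict with "image" (480x640x3 uint8, red, green, blue), "vertical_fov" (degrees; the focal length in pixels is half the picture's height over the tangent of half this angle, whatever the lens; pixels are square), "cx", "cy" (the principal point, pixels), "pose" (4x4, takes a point from camera to world coordinates). Camera axes: x right, y down, z forward; pixel columns grow to the right and rows downward; lengths in m; the calibration is good to about 2 mm. A picture is of the moment at which its call begins. There is no depth.
A pose or a line that the arm cannot do raises robot.PlanningError and nothing moves.
- robot.finish_job(): hands the job in, once; it reports no verdict.
Readings, each from a call of its own:
- robot.get_clock(): time.
- robot.get_qpos(): joint angles.
- robot.get_qvel(): joint speeds.
- robot.get_joint_torque(): joint torques, N m.
- robot.get_tool_pos(): TCP position.
- robot.get_orientation(): TCP orientation.
- robot.get_contact_force(): force on the tool from outside, world axes, zero at the start.
- robot.get_torque(): the same for the moment, N m.
- robot.get_width(): finger opening in m.
Only numpy, scipy, OpenCV 4.12 (cv2) and the standard library are available. Lean on these libraries where they do the work, as an engineer would, in place of code of your own. Each camera call takes 0.05 s, during which the arm holds its last target.

## Working session

There is one attempt and no reset: what is moved stays moved. The work goes in short steps, each a Python script; the robot and the scene stay as the last script left them, time stands still between calls to the robot, and variables do not carry over. Pictures are saved under pics/ and viewed, and the job is handed in when it is done.

```bash
mkdir -p pics; ls
python3 - <<'E'
from station import robot
import cv2,numpy as np
for n in ["scene","side","wrist"]:
    f=robot.grab_frame(n)
    cv2.imwrite(f"pics/{n}0.png",f["image"][:,:,::-1])
    np.savez(f"pics/{n}0.npz",**{k:f[k] for k in f})
    print(n,f["vertical_fov"],f["cx"],f["cy"],np.round(f["pose"],3).tolist())
print(robot.get_clock(),robot.get_tool_pos(),robot.get_orientation(),robot.get_contact_force(),robot.get_width())
E
```

```text
pics
scene 50.29435515517498 329.8915691896564 239.52038557546442 [[0.845, 0.356, -0.399, 0.937], [0.534, -0.576, 0.619, -0.477], [-0.009, -0.736, -0.677, 0.693], [0.0, 0.0, 0.0, 1.0]]
side 47.35604477145113 319.51895578532185 244.9415880061542 [[0.933, -0.258, 0.252, 0.38], [-0.361, -0.675, 0.644, -0.553], [0.004, -0.692, -0.722, 0.787], [0.0, 0.0, 0.0, 1.0]]
wrist 69.90283961541964 322.26340621622046 241.86346259960732 [[0.256, 0.929, 0.266, 0.095], [0.967, -0.246, -0.072, 0.647], [-0.002, 0.275, -0.961, 0.383], [0.0, 0.0, 0.0, 1.0]]
0.15 [0.16691142 0.62768451 0.22593516] [ 4.23510950e-04  7.92736938e-01  6.09563484e-01 -5.72046989e-04] [ 0.04747274 -1.1986572   0.00327773] 0.09149478119180439
```

View pics/scene0.png

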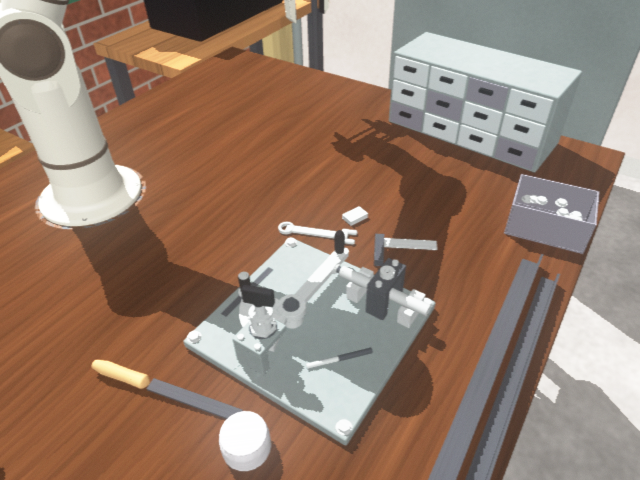

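View pics/side0.png

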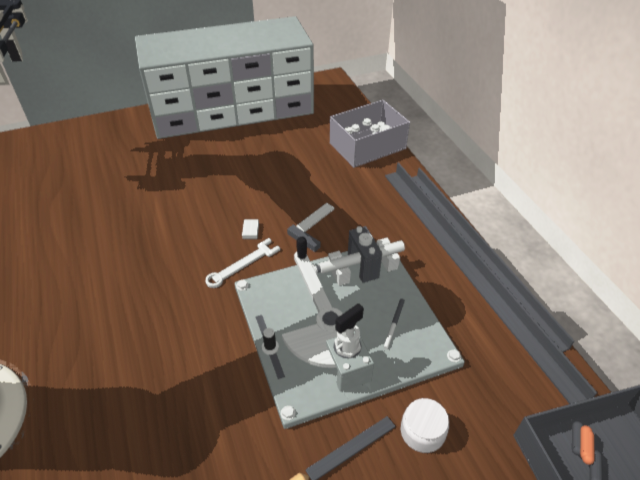

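View pics/wrist0.png

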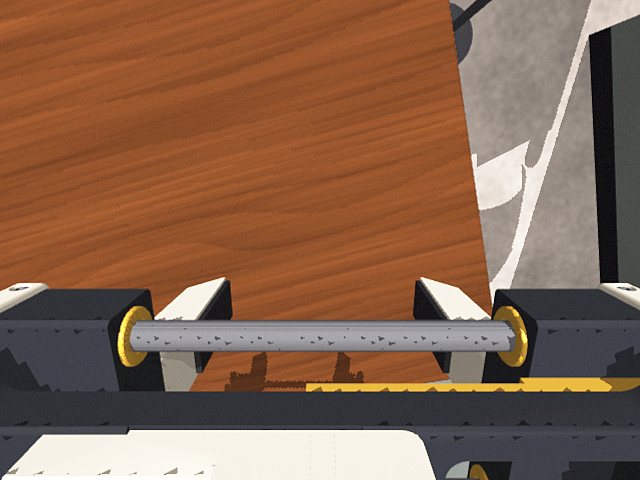

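The scene and side views show the jig: scene wing ≈ (258,292), handle ≈ (340,240), post ≈ (244,283); side wing ≈ (349,318), handle ≈ (301,247), post ≈ (269,341). Next I'll enlarge these areas.

Run:
```python
import cv2
a=cv2.imread('pics/scene0.png')[210:360,180:380];cv2.imwrite('pics/sc.png',cv2.resize(a,None,fx=4,fy=4,interpolation=cv2.INTER_CUBIC))
a=cv2.imread('pics/side0.png')[225:375,240:440];cv2.imwrite('pics/si.png',cv2.resize(a,None,fx=4,fy=4,interpolation=cv2.INTER_CUBIC))
```

```text
(no output)
```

View pics/sc.png

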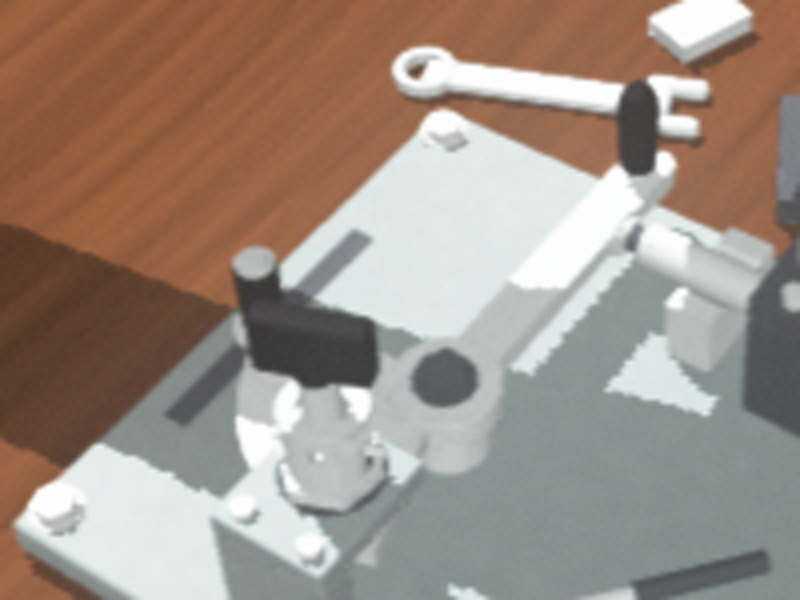

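View pics/si.png

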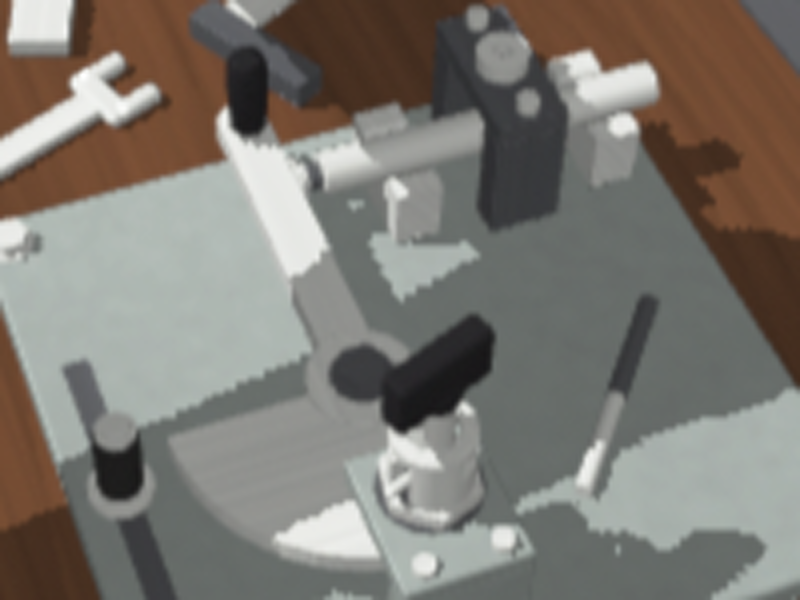

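```bash
cat > h.py <<'E'
import numpy as np,cv2
class C:
    def __init__(s,f):
        s.f=f["image"].shape[0]/2/np.tan(np.radians(float(f["vertical_fov"]))/2); s.c=np.array([f["cx"],f["cy"]],float); s.T=np.array(f["pose"])
    def ray(s,p):
        d=s.T[:3,:3]@np.r_[(np.array(p)-s.c)/s.f,1]; return s.T[:3,3],d/np.linalg.norm(d)
    def proj(s,X):
        X=np.atleast_2d(X); q=(X-s.T[:3,3])@s.T[:3,:3]; return q[:,:2]/q[:,2:]*s.f+s.c
    def atz(s,p,z):
        o,d=s.ray(p); return o+d*(z-o[2])/d[2]
def tri(a,pa,b,pb):
    A=np.zeros((3,3));B=np.zeros(3)
    for c,p in((a,pa),(b,pb)):
        o,d=c.ray(p);P=np.eye(3)-np.outer(d,d);A+=P;B+=P@o
    X=np.linalg.solve(A,B); return X,(np.linalg.norm(a.proj(X)-pa)+np.linalg.norm(b.proj(X)-pb))/2
E
python3 - <<'E'
from h import *
a=C(np.load('pics/scene0.npz'));b=C(np.load('pics/side0.npz'))
S=lambda x,y:(180+x/4,210+y/4)
D=lambda x,y:(240+x/4,225+y/4)
for n,p,q,z in [("wing",S(313,343),D(438,372),.146),("handle",S(638,128),D(248,91),.082),("htop",S(638,88),D(246,52),.104),("post",S(256,260),D(116,432),.064),("pivot",S(445,376),D(365,372),None),
  ("bar near end",S(640,240),D(312,172),.048),("bolt1",S(444,128),D(16,236),None),("sleeve top?",S(322,405),D(440,420),None)]:
    X,e=tri(a,p,b,q); print(n,np.round(X,4),round(e,2), *( [np.round(a.atz(p,z)[:2],4),np.round(b.atz(q,z)[:2],4)] if z else []))
E
```

```text
wing [ 0.5921 -0.1309  0.146 ] 0.98 [ 0.5916 -0.1293] [ 0.5919 -0.1325]
handle [0.5955 0.0834 0.0814] 1.04 [0.5952 0.0853] [0.5949 0.0803]
htop [0.5954 0.0838 0.1051] 0.78 [0.5942 0.0867] [0.5954 0.083 ]
post [ 0.489  -0.0541  0.0604] 1.67 [ 0.4904 -0.0533] [ 0.4882 -0.0599]
pivot [ 0.5932 -0.0619  0.0584] 1.3
bar near end [0.6151 0.0541 0.0485] 0.48 [0.6145 0.0556] [0.615  0.0534]
bolt1 [0.4842 0.0871 0.0242] 0.93
sleeve top? [ 0.5939 -0.1324  0.1158] 0.36
```

```bash
cat > fit.py <<'E'
from h import *
import itertools
from scipy.optimize import minimize
def fit(cams,rois,thr=60,zc=.146,x0=(.5921,-.1309),zfree=False):
    ms=[]
    for (c,im),(x,y,w,h) in zip(cams,rois):
        m=np.zeros(im.shape[:2],np.uint8); m[y:y+h,x:x+w]=(im[y:y+h,x:x+w].max(2)<thr); ms.append(m)
    B=np.array(list(itertools.product((-.023,.023),(-.0065,.0065),(-.014,.014))))
    def cost(v):
        co,s=np.cos(v[2]),np.sin(v[2]); P=B@np.array([[co,-s,0],[s,co,0],[0,0,1]]).T+[v[0],v[1],v[3] if len(v)>3 else zc]
        t=0
        for (c,im),m in zip(cams,ms):
            k=8
            big=np.zeros((480,640),np.uint8)
            hull=cv2.convexHull(c.proj(P).astype(np.float32))
            # supersampled render
            x,y,w,h=cv2.boundingRect(hull.astype(np.int32)); x-=6;y-=6;w+=14;h+=14
            R=np.zeros((h*k,w*k),np.uint8); cv2.fillPoly(R,[np.round((hull-[x-.0,y-.0]+.5)*k).astype(np.int32)],255)
            r=cv2.resize(R,(w,h),interpolation=cv2.INTER_AREA)/255.
            f=np.zeros(m.shape); f[y:y+h,x:x+w]=r
            t+=np.abs(f-m).sum()
        return t
    best=None
    for yaw in np.radians(np.arange(0,180,10)):
        s=[x0[0],x0[1],yaw]+([zc] if zfree else [])
        n=len(s); sim=np.vstack([s]+[np.array(s)+np.eye(n)[i]*[.004,.004,.15,.004][i] for i in range(n)])
        r=minimize(cost,s,method='Nelder-Mead',options=dict(initial_simplex=sim,xatol=1e-5,fatol=.05))
        if best is None or r.fun<best.fun: best=r
    return best.x,best.fun,[m.sum() for m in ms]
E
python3 - <<'E'
from fit import *
fs=[np.load('pics/scene0.npz'),np.load('pics/side0.npz')]
cams=[(C(f),f['image']) for f in fs]
for zf in(0,1):
  for sel in ([0,1],[0],[1]):
    if zf and len(sel)<2: continue
    x,c,n=fit([cams[i] for i in sel],[[(242,284,36,25)],[(334,302,32,32)]][sel[0]]+([(334,302,32,32)] if len(sel)>1 else []),zfree=zf)
    print(sel,np.round(x,4),np.degrees(x[2]),c,n)
E
```

```text
[0, 1] [ 0.5908 -0.1326  0.4007] 22.95882161416968 766.6039215686274 [np.uint64(25), np.uint64(460)]
[0] [-42.4247  51.9112 -19.7215] -1129.9595637767159 25.12549019607843 [np.uint64(25)]
[1] [ 0.5905 -0.1327  3.5603] 203.98982683503792 107.72156862745096 [np.uint64(460)]
[0, 1] [ 0.5936 -0.1266  0.3445  0.1349] 19.738075300238435 741.2313725490196 [np.uint64(25), np.uint64(460)]
```

Run:
```python
import numpy as np
a=np.load('pics/scene0.npz')['image'].max(2); print(a[280:312:2,238:280:2])
a=np.load('pics/side0.npz')['image'].max(2); print(a[298:336:2,332:368:2])
```

```text
[[108  63  75  75  62  64 187 228 199 139 137 141 178 229 231 232 232 231
  231 231 232]
 [126  62  61  62  60  64 109 129 121 135 141 179 230 231 231 232 231 231
  230 233 232]
 [150  65  63  63  63  61  71  88  86  95 162 227 230 230 232 232 231 231
  231 232 231]
 [143  76  64  72  73  73  72  75  74  94 128 149 197 206 230 232 232 231
  232 232 232]
 [128 100  73  78  76  77  78  75  76  77  75  77  82  83 107 169 215 229
  233 232 231]
 [162 132  66  69  72  76  79  80  80  77  79  76  75  76  78  76  77  88
  204 233 232]
 [172 180  66  58  60  61  66  67  68  72  74  75  80  78  81  78  76  71
  128 158 165]
 [148 187  80  59  60  60  61  61  63  61  63  66  67  68  70  75  73  66
  125 148 149]
 [104 141  89  59  60  61  60  63  62  61  66  64  63  63  64  67  65  64
  117 149 149]
 [ 89  92  84  61  62  59  62  60  62  63  63  65  64  64  62  67  66  64
  124 169 151]
 [ 87 102 145  62  60  59  62  61  62  63  63  64  65  69  66  67  63  65
  107 192 189]
 [ 89 138 183 123  87  76  63  60  60  62  63  65  66  65  65  64  65  65
  107 192 190]
 [114 175 190 189 191 191 185 16
[... 1050 characters left out ...]
 26  25  25  44 110 109]
 [ 63  63  52  44  42  43  43  40  33  29  26  25  25  25  31  87 110 108]
 [ 62  61  44  45  43  42  39  31  28  25  26  26  26  38  92 111 110 108]
 [ 61  60  38  42  44  35  31  28  25  25  27  28  59 106 110 110 109 110]
 [ 68  86  42  36  34  28  26  25  25  26  29  34 110 109 110 110 109 110]
 [134 141  40  35  29  26  25  25  27  28  28 123 214 122 109 109 109 109]
 [145 142  43  34  28  26  26  33  53  48  83 162 197 162 109 108 108 109]
 [148 140  82  36  29  25  39 117 143 136 131 125 144 143 111 108 108 108]
 [143 144 155 125  45 111 156 146 145 140 131 167 145 145 113 108 108 108]
 [146 147 157 229 201 189 190 151 145 139 129 143 145 147 114 108 108 108]]
```

```bash
sed -i 's/zip(cams,rois):/zip(cams,rois):\n        t_=thr[id(im)] if isinstance(thr,dict) else thr/; s/max(2)<thr/max(2)<t_/' fit.py
python3 - <<'E'
from fit import *
fs=[np.load('pics/scene0.npz'),np.load('pics/side0.npz')]
cams=[(C(f),f['image']) for f in fs]
thr={id(cams[0][1]):98,id(cams[1][1]):57}
r=[(242,287,36,25),(334,302,32,32)]
for zf in(0,1):
  for sel in ([0,1],[0],[1]):
    if zf and len(sel)<2: continue
    x,c,n=fit([cams[i] for i in sel],[r[i] for i in sel],thr=thr,zfree=zf)
    print(sel,np.round(x,4),np.degrees(x[2]),c,n)
E
```

```text
[0, 1] [ 0.5913 -0.1317  0.4316] 24.72944713803165 256.5333333333333 [np.uint64(545), np.uint64(454)]
[0] [ 0.5909 -0.1299  0.1938] 11.104712830691724 123.15294117647058 [np.uint64(545)]
[1] [ 0.5903 -0.1331  3.5614] 204.0509703218096 111.17647058823529 [np.uint64(454)]
[0, 1] [ 0.5915 -0.1313  3.5516  0.1458] 203.48909749619858 257.32941176470587 [np.uint64(545), np.uint64(454)]
```

Run:
```python
from h import *
import itertools
out=[]
B=np.array(list(itertools.product((-.023,.023),(-.0065,.0065),(-.014,.014))))
for n,(x0,y0) in(("scene",(225,270)),("side",(320,290))):
    f=np.load(f'pics/{n}0.npz');c=C(f);im=cv2.resize(f['image'][y0:y0+55,x0:x0+50,::-1],None,fx=8,fy=8,interpolation=cv2.INTER_NEAREST).copy()
    for v,col in(((.5913,-.1317,.43),(0,255,0)),):
        co,s=np.cos(v[2]),np.sin(v[2]);P=B@np.array([[co,-s,0],[s,co,0],[0,0,1]]).T+[v[0],v[1],.146]
        q=np.round((c.proj(P)-[x0,y0]+.5)*8).astype(int)
        for i in range(8):
            for j in range(i):
                if bin(i^j).count('1')==1: cv2.line(im,tuple(map(int,q[i])),tuple(map(int,q[j])),col,1)
    out.append(im)
cv2.imwrite('pics/ov.png',np.hstack(out))
```

```text
(no output)
```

View pics/ov.png

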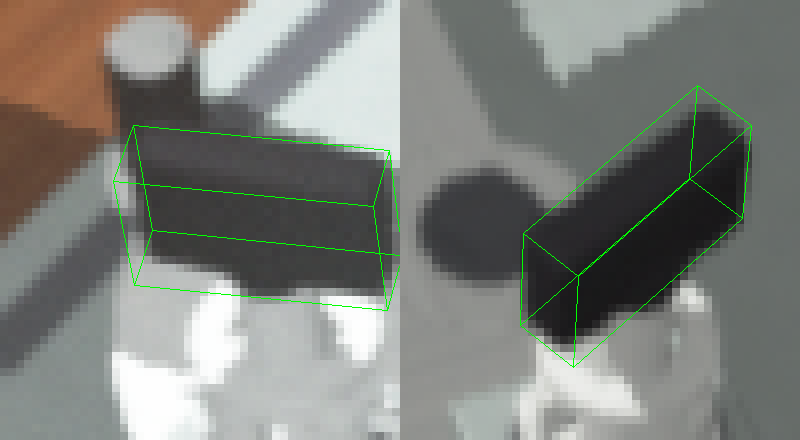

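```bash
cat >> h.py <<'E'
from scipy.spatial.transform import Rotation as Ro
def quat(th):
    c,s=np.cos(th),np.sin(th)
    q=Ro.from_matrix([[c,s,0],[s,-c,0],[0,0,-1]]).as_quat(); return [q[3],q[0],q[1],q[2]]
E
python3 - <<'E'
from h import *
from station import robot
for t0 in(114,-66):
    for z in (.26,.137,.165):
        for t in (t0,t0-75,t0-82):
            q=robot.inverse_kinematics([.592,-.132,z],quat(np.radians(t))); print(t,z,None if q is None else np.round(q,2))
for t in (0,180,-90,90,70,-110):
    q=robot.inverse_kinematics([.595,.083,.08],quat(np.radians(t))); print('h',t,None if q is None else np.round(q,2))
for t in (70,-110,250):
    q=robot.inverse_kinematics([.454,-.02,.08],quat(np.radians(t))); print('p',t,None if q is None else np.round(q,2))
print(robot.get_clock())
E
```

```text
114 0.26 [ 0.04  0.36  0.17  1.65 -0.07  1.14  2.22]
39 0.26 [-0.04  0.37  0.28  1.65 -0.11  1.14  0.95]
32 0.26 [-0.05  0.37  0.29  1.65 -0.11  1.14  0.83]
114 0.137 [ 0.16  0.49  0.02  1.75 -0.01  0.9   2.17]
39 0.137 [ 0.01  0.49  0.22  1.76 -0.13  0.9   0.96]
32 0.137 [ 0.    0.5   0.23  1.76 -0.14  0.9   0.85]
114 0.165 [ 0.13  0.45  0.06  1.73 -0.03  0.95  2.19]
39 0.165 [-0.    0.46  0.23  1.74 -0.13  0.96  0.96]
32 0.165 [-0.01  0.46  0.24  1.74 -0.13  0.96  0.84]
-66 0.26 [-0.09  0.37  0.35  1.65 -0.14  1.14 -0.86]
-141 0.26 [-0.6   0.59  1.13  1.67 -0.56  1.25 -1.81]
-148 0.26 [-0.6   0.59  1.13  1.67 -0.56  1.25 -1.93]
-66 0.137 [-0.11  0.51  0.38  1.76 -0.23  0.91 -0.79]
-141 0.137 [-0.58  0.79  1.13  1.78 -0.8   1.11 -1.64]
-148 0.137 [-0.58  0.79  1.13  1.78 -0.8   1.11 -1.76]
-66 0.165 [-0.11  0.48  0.37  1.74 -0.21  0.96 -0.81]
-141 0.165 [-0.59  0.74  1.13  1.76 -0.74  1.14 -1.68]
-148 0.165 [-0.59  0.74  1.13  1.76 -0.74  1.14 -1.8 ]
h 0 [-0.24  0.56  0.08  1.8  -0.06  0.79 -0.13]
h 180 [-1.01  1.1   1.35  1.83 -1.15  1.26 -2.45]
h -90 [-0.39  0.57  0.28  1.81 -0.21  0.79 -1.58]
h 90 [-0.03  0.57 -0.2   1.79  0.15  0.8   1.26]
h 70 [-0.08  0.56 -0.13  1.8   0.1   0.79  0.96]
h -110 [-0.82  0.75  0.9   1.82 -0.73  0.94 -1.51]
p 70 [-0.02  0.35  0.    2.15 -0.    0.64  1.21]
p -110 [-0.59  0.42  0.68  2.17 -0.43  0.68 -1.53]
p 250 [-0.59  0.42  0.68  2.17 -0.43  0.68 -1.53]
0.15
```

Run:
```python
from h import *
from station import robot
robot.movep([.592,-.132,.25],quat(np.radians(114)))
print(robot.get_clock(),robot.get_tool_pos(),robot.get_contact_force(),robot.get_torque())
f=robot.grab_frame("wrist");np.savez("pics/w1.npz",**f);cv2.imwrite("pics/w1.png",f["image"][:,:,::-1])
```

```text
3.2083 [ 0.59224197 -0.13086269  0.24991684] [-0.67853333  0.22150622 -0.3792534 ] [ 0.00092898  0.01542798 -0.01590985]
```

View pics/w1.png

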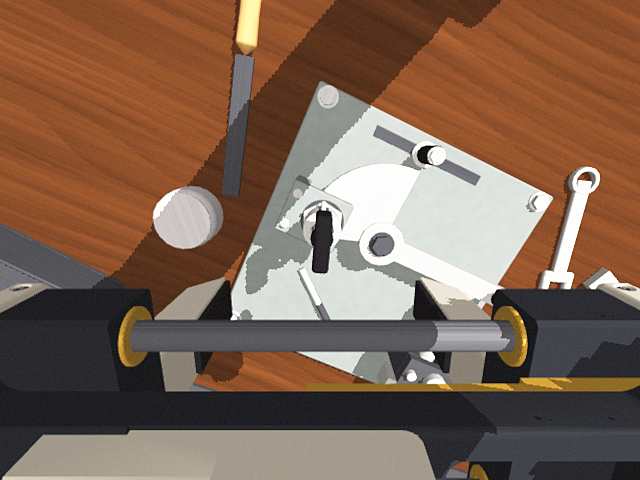

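The wing (≈ (321,240)) sits between the fingers and is nearly upright in the picture, so the yaw of about 24° is close. The pivot nut is at (381,244), and the post at (430,154). I'll refine the wing from an enlarged crop.

Run:
```python
from fit import *
f=np.load('pics/w1.npz');im=f['image'];c=C(f)
B=np.array(list(itertools.product((-.023,.023),(-.0065,.0065),(-.014,.014))))
roi=(305,200,32,78)
for thr in(50,70):
  x,cc,n=fit([(c,im)],[roi],thr=thr,x0=(.592,-.132)); print(np.round(x,4),np.degrees(x[2]),cc,n)
x0,y0,w,h=290,195,60,85
o=[]
for draw in(0,1):
  g=cv2.resize(im[y0:y0+h,x0:x0+w,::-1],None,fx=6.5,fy=6.5,interpolation=cv2.INTER_CUBIC)
  if draw:
    v=x;co,s=np.cos(v[2]),np.sin(v[2]);P=B@np.array([[co,-s,0],[s,co,0],[0,0,1]]).T+[v[0],v[1],.146]
    q=np.round((c.proj(P)-[x0,y0]+.5)*6.5).astype(int)
    for i in range(8):
        for j in range(i):
            if bin(i^j).count('1')==1: cv2.line(g,tuple(map(int,q[i])),tuple(map(int,q[j])),(0,255,0),1)
  o.append(g)
cv2.imwrite('pics/w1c.png',np.hstack(o))
for p,z in(((381,244),.066),((430,154),.064)): print(c.atz(p,z))
print(robot.get_clock() if 0 else '')
```

```text
[ 0.5926 -0.1316  0.3408] 19.524236641455992 268.9450980392157 [np.uint64(956)]
[ 0.5921 -0.1317  3.4674] 198.66678416773854 175.65490196078431 [np.uint64(1058)]
[ 0.59056607 -0.06456847  0.066     ]
[ 0.49026866 -0.06170774  0.064     ]
```

View pics/w1c.png

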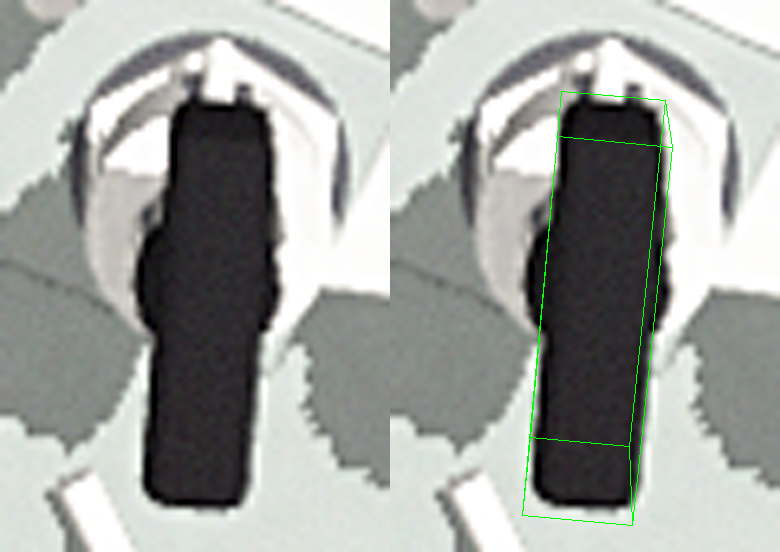

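```bash
cat > st.py <<'E'
from h import *
from station import robot
np.set_printoptions(precision=4,suppress=True)
def stat(s=''):
    print(s,round(robot.get_clock(),2),robot.get_tool_pos(),'F',robot.get_contact_force(),'M',robot.get_torque(),'w',round(robot.get_width(),4))
    q=robot.get_orientation();x=Ro.from_quat([q[1],q[2],q[3],q[0]]).as_matrix()[:,0];print('   th',np.degrees(np.arctan2(x[1],x[0])))
E
python3 - <<'E'
from st import *
robot.gripper_to(.045)
robot.servo_line([.5923,-.1317,.19],quat(np.radians(110.5)),vel=.1)
stat('a')
robot.servo_line([.5923,-.1317,.138],vel=.06)
robot.dwell(.2);stat('b')
f=robot.grab_frame("wrist");cv2.imwrite("pics/w2.png",f["image"][:,:,::-1])
f=robot.grab_frame("side");cv2.imwrite("pics/s2.png",cv2.resize(f["image"][230:380,260:460,::-1],None,fx=4,fy=4))
E
```

```text
a 4.91 [ 0.5927 -0.1318  0.1904] F [ 0.066  -0.7531  0.2593] M [ 0.0721  0.04   -0.0166] w 0.0452
   th 110.5087819238456
b 6.12 [ 0.5926 -0.1317  0.1385] F [-0.3855 -0.5721  1.2228] M [ 0.0394  0.0151 -0.0459] w 0.0449
   th 110.50057037858178
```

View pics/w2.png

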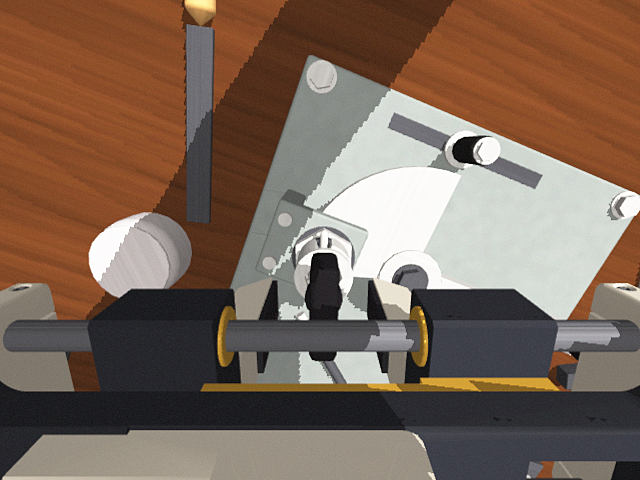

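View pics/s2.png

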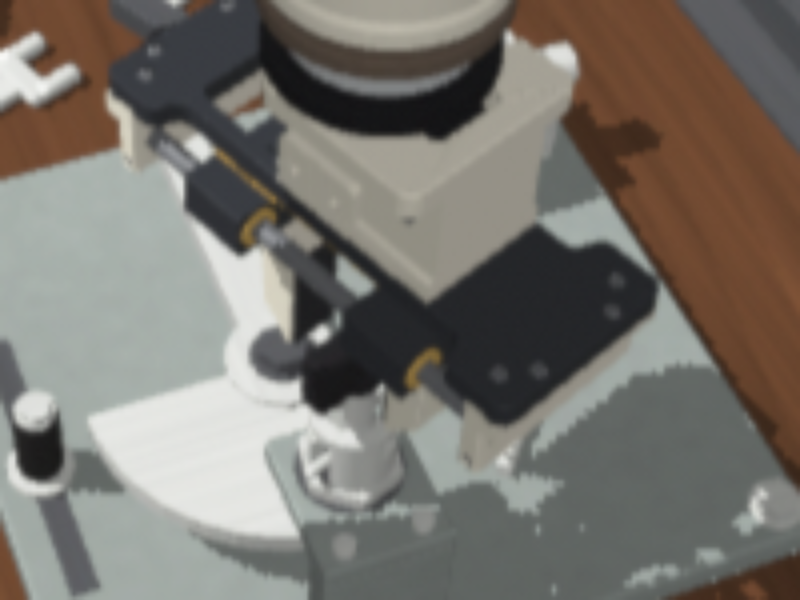

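The wing at (323,305) is centred between the pads (inner edges about 277 and 368). I'll close gently.

Run:
```python
from st import *
robot.gripper_to(.008,grasp_force=8);robot.dwell(.1);stat('8N')
robot.gripper_to(.008,grasp_force=28);robot.dwell(.1);stat('28N')
```

```text
8N 6.93 [ 0.5922 -0.1316  0.138 ] F [-0.5411  0.5507  0.4224] M [0.1768 0.1361 0.0426] w 0.0126
   th 110.50216302599486
28N 7.25 [ 0.5923 -0.1316  0.138 ] F [-0.9038  0.0188  0.2235] M [0.2331 0.2408 0.027 ] w 0.0128
   th 110.50484505479591
```

```bash
cat > lift.py <<'E'
from st import *
x,y=.5923,-.1317
z0=robot.get_tool_pos()[2]
robot.servo_line([x,y,z0+.005],vel=.02);robot.dwell(.1);stat('5mm')
robot.servo_line([x,y,z0+.010],vel=.02);robot.dwell(.15)
p=robot.get_tool_pos()[2];F=robot.get_contact_force()[2];stat('10mm')
lift=.010
base=F; l0=lift
for i in range(40):
    lift+=.0006
    robot.servo_line([x,y,z0+lift],vel=.012);robot.dwell(.08)
    F=robot.get_contact_force()[2]; ex=F-(base-200*(lift-l0))
    a=robot.get_tool_pos()[2]-z0
    print(round(robot.get_clock(),2),'cmd %.4f act %.4f F %.2f ex %.2f Mz %.3f'%(lift,a,F,ex,robot.get_torque()[2]))
    if ex<-4.5 or lift>.0285: break
E
python3 lift.py
```

```text
5mm 7.75 [ 0.5921 -0.1316  0.1425] F [ 0.8153  1.3096 -8.6852] M [ 0.0817 -0.4291  0.0262] w 0.0127
   th 110.49900400182608
10mm 8.3 [ 0.5921 -0.1316  0.1479] F [ 1.0293  1.3077 -9.1858] M [ 0.2409 -0.3119  0.0306] w 0.013
   th 110.50345226117135
8.63 cmd 0.0106 act 0.0105 F -8.88 ex 0.43 Mz -0.007
8.97 cmd 0.0112 act 0.0111 F -10.01 ex -0.58 Mz -0.025
9.3 cmd 0.0118 act 0.0117 F -9.22 ex 0.33 Mz -0.023
9.63 cmd 0.0124 act 0.0124 F -9.42 ex 0.25 Mz -0.009
9.97 cmd 0.0130 act 0.0130 F -10.24 ex -0.46 Mz 0.003
10.3 cmd 0.0136 act 0.0135 F -10.42 ex -0.51 Mz 0.012
10.63 cmd 0.0142 act 0.0142 F -9.52 ex 0.50 Mz -0.002
10.97 cmd 0.0148 act 0.0145 F -13.96 ex -3.81 Mz -0.026
11.3 cmd 0.0154 act 0.0147 F -19.71 ex -9.45 Mz 0.014
```

```bash
cat > rot.py <<'E'
from st import *
x,y=.5923,-.1317
z=.138+.0137
robot.servo_line([x,y,z],vel=.012);robot.dwell(.1);stat('down')
th=110.5
for t in (108,105,100,90,75,60,48,43):
    robot.servo_line([x,y,z],quat(np.radians(t)),vel=.02);robot.dwell(.03)
    th=t
    F=robot.get_contact_force();M=robot.get_torque();print(t,round(robot.get_clock(),2),F,M,robot.get_tool_pos())
    if abs(M[2])>.12 or F[2]<-17: print('STOP');break
E
python3 rot.py
```

```text
down 11.69 [ 0.5923 -0.1317  0.1523] F [-0.9634  1.6915 -9.9868] M [ 0.6015  0.348  -0.0059] w 0.0129
   th 110.49901191506821
108 11.97 [ -1.8086   2.2822 -10.6376] [0.5803 0.4259 0.0536] [ 0.5923 -0.1316  0.152 ]
105 12.26 [ -2.27     2.2161 -10.4021] [0.5581 0.4303 0.0156] [ 0.5923 -0.1317  0.1517]
100 12.54 [-2.2206  2.6806 -9.7658] [ 0.5867  0.4157 -0.036 ] [ 0.5923 -0.1316  0.1517]
90 12.9 [ -1.9142   2.2474 -10.9544] [ 0.63    0.461  -0.0192] [ 0.5923 -0.1316  0.1517]
75 13.34 [-1.8949  2.7164 -9.1056] [0.7272 0.4415 0.0422] [ 0.5923 -0.1315  0.1517]
60 13.78 [ -2.0392   3.3206 -10.3298] [ 0.7891  0.3934 -0.0166] [ 0.5923 -0.1314  0.1517]
48 14.18 [-2.0308  2.756  -9.6841] [0.8448 0.3582 0.0125] [ 0.5923 -0.1314  0.1517]
43 14.46 [ -1.6483   4.5426 -10.0976] [ 0.9803  0.3324 -0.014 ] [ 0.5924 -0.1314  0.1517]
```

```bash
cat > rot2.py <<'E'
from st import *
x,y=.5923,-.1317
z=.138+.0137
t=43
while t>26:
    t-=1.2
    robot.servo_line([x,y,z],quat(np.radians(t)),vel=.02);robot.dwell(.06)
    M=np.mean([robot.get_torque()[2] for _ in range(3)]);F=robot.get_contact_force();print(round(t,1),round(robot.get_clock(),2),F,round(M,3))
    if M>.09: print('WALL');break
E
python3 rot2.py
```

```text
41.8 14.77 [-1.2914  4.9505 -9.2693] 0.042
40.6 15.07 [ -1.3043   5.2519 -11.0658] 0.009
39.4 15.38 [ -1.2651   5.1877 -10.014 ] 0.044
38.2 15.69 [ -1.2689   5.1989 -11.2037] -0.006
37.0 16.0 [-1.2507  4.4657 -9.3335] -0.042
35.8 16.31 [-0.2946  5.1642 -9.1175] 0.033
34.6 16.62 [ -1.0654   5.6815 -10.3812] 0.077
33.4 16.93 [ -0.6144   5.312  -10.2095] -0.016
32.2 17.23 [-0.7974  4.6625 -9.8706] 0.03
31.0 17.54 [ -0.6033   4.5299 -10.2495] -0.012
29.8 17.85 [ 0.1654  4.2166 -9.7661] 0.036
28.6 18.16 [-0.3893  5.3467 -9.29  ] 0.052
27.4 18.47 [-0.994   4.9506 -9.8237] 0.107
WALL
```

Run:
```python
from st import *
x,y=.5923,-.1317
z=.138+.0137
def m(n=8):
    r=[]
    for _ in range(n): robot.dwell(.02); r.append(robot.get_torque()[2])
    return np.mean(r),np.std(r)
print(m())
for t in(26.8,26.0):
    robot.servo_line([x,y,z],quat(np.radians(t)),vel=.02); print(t,m()); stat()
    if m()[0]>.13: break
```

```text
(np.float64(0.10113546552500946), np.float64(0.02402143562903854))
26.8 (np.float64(0.14725357460636287), np.float64(0.017362166800444286))
 18.98 [ 0.5924 -0.1314  0.1517] F [ 0.1376  4.5133 -9.4477] M [1.2121 0.2483 0.1841] w 0.0133
   th 26.92496068391629
```

Run:
```python
from st import *
x,y=.5923,-.1317
z=.138+.0137
robot.servo_line([x,y,z],quat(np.radians(32)),vel=.02);stat('back')
def m(n=4):
    r=[]
    for _ in range(n): robot.dwell(.02); r.append(robot.get_contact_force()[2])
    return np.mean(r)
d=0
while d<.0052:
    d+=.0006
    robot.servo_line([x,y,z-d],vel=.012);F=m();print(round(d*1e3,1),round(robot.get_tool_pos()[2],4),round(F,2),round(robot.get_torque()[2],3))
    if F>-4: break
stat('end')
```

```text
back 19.37 [ 0.5924 -0.1315  0.1518] F [-1.0577  5.2589 -9.4896] M [ 1.2262  0.224  -0.0186] w 0.0129
   th 32.12473183460382
0.6 0.1511 -10.07 -0.011
1.2 0.1506 -9.74 0.006
1.8 0.15 -9.69 -0.023
2.4 0.1494 -9.3 -0.011
3.0 0.1488 -9.35 0.036
3.6 0.1482 -9.4 -0.016
4.2 0.1476 -9.11 0.024
4.8 0.1474 -7.21 -0.014
5.4 0.1473 -3.62 0.015
end 22.22 [ 0.5925 -0.1315  0.1473] F [-2.3888  4.9996 -4.4846] M [1.3688 0.8288 0.0147] w 0.0128
   th 32.09524012561999
```

It passed the ledge and now sits about 4.3 mm lower, carried by the notch. Releasing.

Run:
```python
from st import *
x,y=.5923,-.1317
robot.servo_line([x,y,.138+.0137-.0058],vel=.012);robot.dwell(.1);stat('a')
robot.gripper_to(.008,grasp_force=6);robot.dwell(.1);stat('6N')
robot.gripper_to(.045);robot.dwell(.3);stat('open')
p=robot.get_tool_pos()
robot.servo_line([p[0],p[1],.255],vel=.12);robot.dwell(.4);stat('up')
for n in("wrist","side","scene"):
    f=robot.grab_frame(n);np.savez(f"pics/{n}3.npz",**f)
    im=f["image"][:,:,::-1]
    if n!="wrist":
        x0,y0=(220,220) if n=="side" else (170,200)
        im=cv2.resize(im[y0:y0+165,x0:x0+220],None,fx=3.6,fy=3.6,interpolation=cv2.INTER_CUBIC)
    cv2.imwrite(f"pics/{n}3.png",im)
```

```text
a 22.57 [ 0.5926 -0.1315  0.1472] F [-3.45    5.5128 -0.6999] M [1.4207 0.9882 0.0332] w 0.013
   th 32.09577728749364
6N 22.88 [ 0.5928 -0.1318  0.1473] F [-3.6136  5.3384 -2.4289] M [1.2011 0.7935 0.0332] w 0.0131
   th 32.08607801070342
open 23.9 [ 0.5923 -0.1317  0.1459] F [-0.3564 -0.5205  0.0176] M [-0.0344  0.0258  0.0741] w 0.045
   th 31.998056924064947
up 25.36 [ 0.5922 -0.1317  0.2547] F [-0.0314 -0.6185  0.1537] M [-0.0772 -0.0506 -0.044 ] w 0.0448
   th 31.99681504366033
```

View pics/wrist3.png

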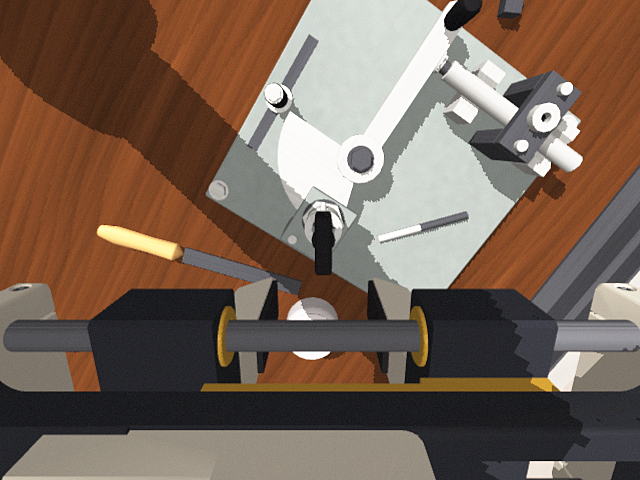

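View pics/side3.png

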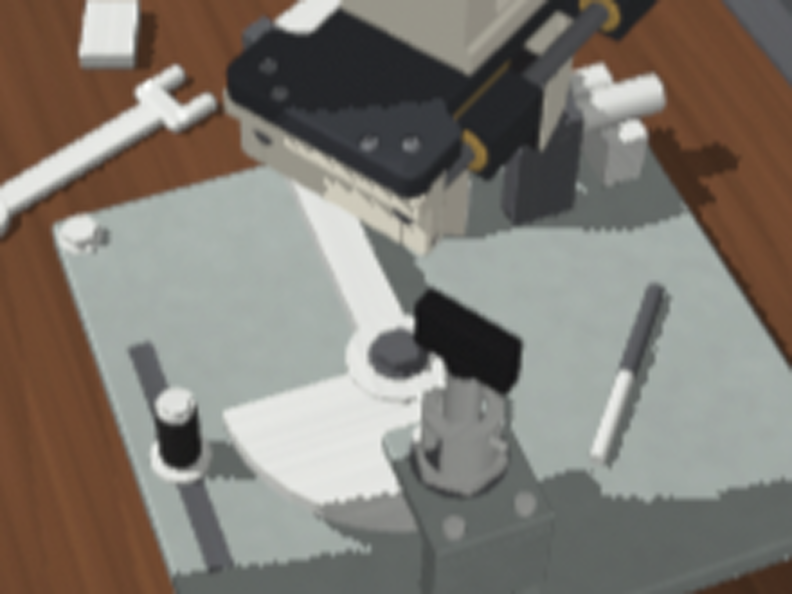

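Wing is up by itself, twisted about 78° (wrist picture (323,240), wing vertical between the fingers' axis), and the arm is still at the bar. Next, over to the handle.

Run:
```python
from st import *
robot.movep([.595,.0832,.19],quat(0));robot.dwell(.1);stat()
robot.gripper_to(.034)
f=robot.grab_frame("wrist");np.savez("pics/w4.npz",**f);cv2.imwrite("pics/w4.png",f["image"][:,:,::-1])
c=C(f)
print(c.proj([[.595,.0832,.104],[.595,.0832,.06],[.592,-.062,.066],[.49,-.0617,.064]]))
```

```text
26.51 [0.5958 0.0807 0.1908] F [ 0.9671 -0.4042  0.2278] M [-0.1356  0.0026 -0.016 ] w 0.0451
   th -0.1450304571348429
[[322.6432 247.3042]
 [322.6581 232.4652]
 [319.4521 379.7765]
 [214.3832 378.0263]]
```

View pics/w4.png

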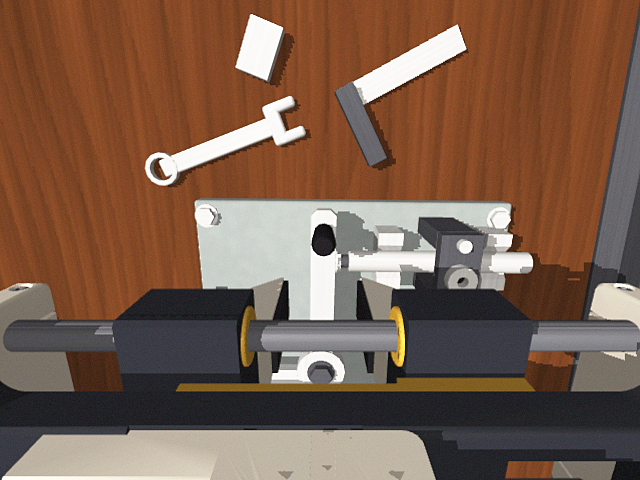

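```bash
cat > sw.py <<'E'
from st import *
piv=np.array([.592,-.0605]);f0=-.02;Z=.079
def pt(phi,dx=0): # dx along opening tangent
    a=phi+f0
    p=piv+.145*np.array([-np.sin(a),np.cos(a)])+dx*np.array([-np.cos(a),-np.sin(a)])
    return [p[0],p[1],Z]
def tan(phi): a=phi+f0; return np.array([-np.cos(a),-np.sin(a)])
E
python3 - <<'E'
from sw import *
p=pt(0)
robot.servo_line([p[0],p[1],.125],quat(0),vel=.1)
robot.servo_line(p,vel=.06);robot.dwell(.1);stat('down')
robot.gripper_to(.025,grasp_force=5);robot.dwell(.1);stat('cage')
f=robot.grab_frame("wrist");cv2.imwrite("pics/w5.png",f["image"][:,:,::-1])
E
```

```text
down 28.82 [0.5953 0.0845 0.0795] F [1.1117 0.4525 0.2373] M [-0.073   0.0514  0.0409] w 0.0341
   th -0.007722348744273583
cage 29.34 [0.5949 0.0845 0.079 ] F [0.0126 0.6915 0.2314] M [-0.1357  0.0759 -0.0248] w 0.0254
   th -0.00123990194210939
```

View pics/w5.png

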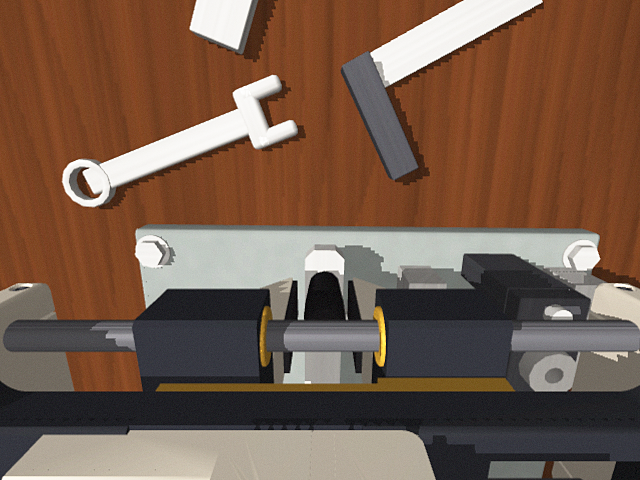

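The handle (325,305) stands between the pads without contact. Swinging in steps.

Run:
```python
from sw import *
b=robot.get_contact_force()
for phi in np.arange(.08,1.17,.08):
    robot.servo_line(pt(phi),quat(phi),vel=.05)
    F=robot.get_contact_force()-b;print(round(phi,2),round(robot.get_clock(),2),robot.get_tool_pos()[:2],'t %.2f r %.2f z %.2f'%(F[:2]@tan(phi),F[:2]@[tan(phi)[1],-tan(phi)[0]],F[2]))
    if abs(F[:2]@tan(phi))>6: print('STOP');break
for n in("wrist","side"):
    f=robot.grab_frame(n);cv2.imwrite(f"pics/{n}6.png",f["image"][:,:,::-1])
```

```text
0.08 29.77 [0.5833 0.0843] t 0.20 r 0.81 z -0.55
0.16 30.16 [0.5719 0.0831] t -0.22 r 0.01 z -0.70
0.24 30.54 [0.5605 0.081 ] t 0.44 r 0.93 z -0.75
0.32 30.93 [0.5493 0.0781] t -0.89 r 0.46 z -0.90
0.4 31.31 [0.5384 0.0742] t -1.33 r 0.02 z -0.36
0.48 31.69 [0.5278 0.0695] t 0.23 r 1.11 z 0.02
0.56 32.08 [0.5177 0.0639] t -0.02 r -0.18 z -0.80
0.64 32.46 [0.508  0.0576] t -0.07 r 0.72 z -0.69
0.72 32.84 [0.4988 0.0505] t -0.54 r -0.39 z -0.91
0.8 33.23 [0.4903 0.0427] t 0.35 r 0.55 z -0.41
0.88 33.61 [0.4823 0.0342] t -0.46 r 0.02 z -1.23
0.96 33.99 [0.4751 0.0251] t 0.01 r 0.02 z -0.52
1.04 34.38 [0.4687 0.0155] t -0.66 r 0.38 z -0.69
1.12 34.76 [0.4629 0.0054] t -0.00 r 0.16 z -0.43
```

View pics/side6.png

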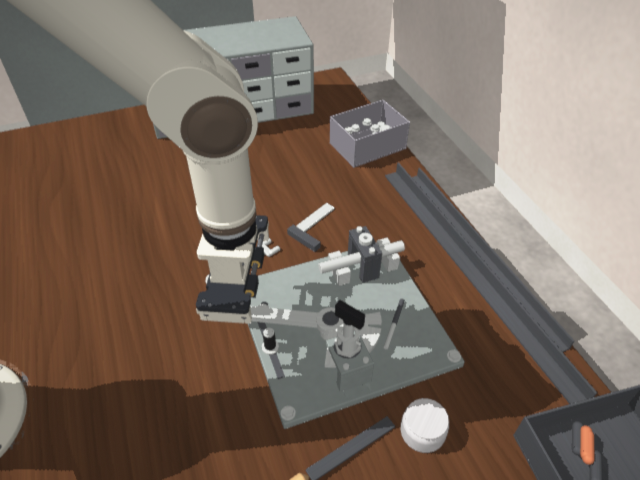

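View pics/wrist6.png

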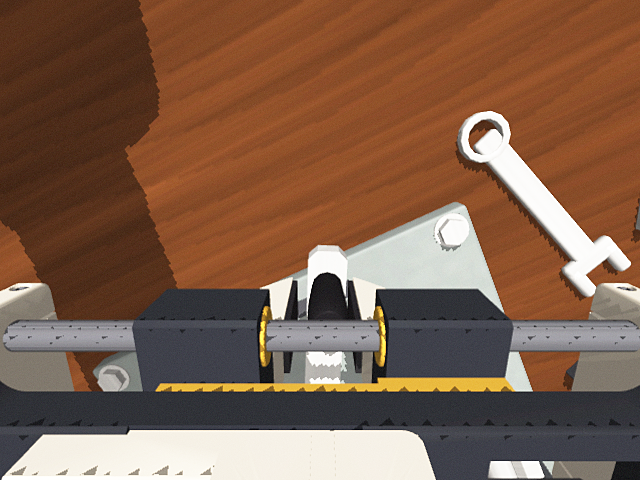

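The arm follows (side: arm near (290,318), still short of the post at (269,340)). Fine steps from here.

Run:
```python
from sw import *
phi=1.12
while phi<1.165: 
    phi+=.02; robot.servo_line(pt(phi),quat(phi),vel=.02)
robot.dwell(.1);b=robot.get_contact_force()
n=0
while phi<1.5 and robot.get_clock()<56:
    phi+=.005;n+=1
    robot.servo_line(pt(phi),quat(phi),vel=.012);robot.dwell(.03)
    F=np.mean([robot.get_contact_force() for _ in range(3)],0)-b;t=F[:2]@tan(phi)
    if n%6==0 or t<-1.5: print(round(phi,3),round(robot.get_clock(),2),'t %.2f r %.2f'%(t,F[:2]@[tan(phi)[1],-tan(phi)[0]]))
    if t<-4: print('POST');break
stat()
```

```text
1.19 36.4 t -1.97 r 0.52
1.195 36.68 t -1.81 r -0.24
1.21 37.53 t -0.64 r 0.19
1.225 38.38 t -1.95 r 1.15
1.24 39.23 t -0.97 r 0.31
1.265 40.65 t -1.62 r 0.36
1.27 40.93 t -1.14 r -0.07
1.275 41.22 t -1.73 r 0.35
1.285 41.78 t -1.92 r 0.27
1.3 42.63 t -1.56 r 0.42
1.305 42.92 t -1.66 r 0.41
1.315 43.48 t -1.96 r 1.51
1.33 44.33 t -0.89 r 0.63
1.335 44.62 t -2.23 r -0.37
1.34 44.9 t -1.90 r 1.01
1.355 45.75 t -5.88 r 0.13
POST
 45.75 [ 0.4512 -0.0261  0.079 ] F [ 1.0272  4.6861 -0.8512] M [ 0.7342 -0.2016  0.0486] w 0.0251
   th 77.66356282312209
```

Run:
```python
from sw import *
robot.servo_line(pt(1.355,-.0033),vel=.02);robot.dwell(.1);stat('backoff')
p=pt(1.355,-.0033)
robot.gripper_to(.036);robot.dwell(.1)
robot.servo_line([p[0],p[1],.2],vel=.1);robot.dwell(.2);stat('up')
q=robot.get_tool_pos()
robot.movep([.40,.25,.28],quat(1.3));robot.dwell(.2)
for n in("wrist","side","scene"):
    f=robot.grab_frame(n);np.savez(f"pics/{n}7.npz",**f)
    im=f["image"][:,:,::-1]
    if n!="wrist":
        x0,y0=(220,220) if n=="side" else (170,200)
        im=cv2.resize(im[y0:y0+165,x0:x0+220],None,fx=3.6,fy=3.6,interpolation=cv2.INTER_CUBIC)
    cv2.imwrite(f"pics/{n}7.png",im)
stat()
```

```text
backoff 46.17 [ 0.4517 -0.0238  0.079 ] F [-0.8561  0.2788  0.4871] M [-0.0227 -0.0283  0.0219] w 0.0249
   th 77.61230393511208
up 48.27 [ 0.4514 -0.0234  0.1995] F [-0.2015  0.8223 -0.6833] M [ 0.01   0.015 -0.018] w 0.0361
   th 77.63464726126416
 49.74 [0.4003 0.2493 0.2798] F [-0.2836  0.179   0.5317] M [0.0015 0.0122 0.0085] w 0.0361
   th 74.40227688827187
```

View pics/side7.png

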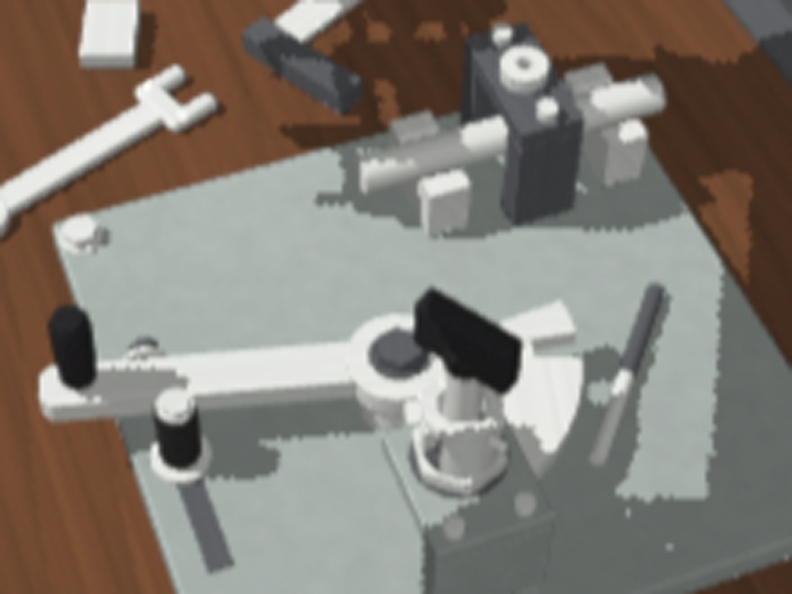

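View pics/scene7.png

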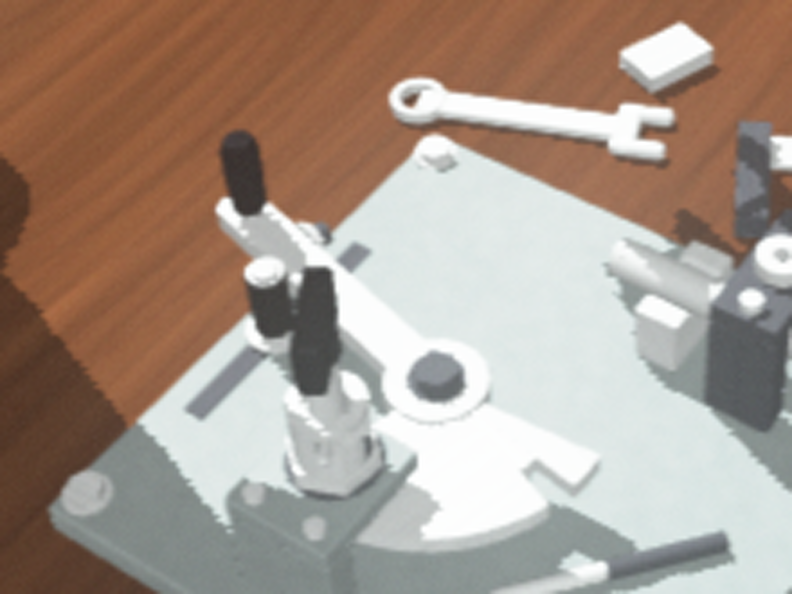

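Run:
```python
from h import *
a=C(np.load('pics/scene7.npz'));b=C(np.load('pics/side7.npz'))
S=lambda x,y:(170+x/3.6,200+y/3.6)
D=lambda x,y:(220+x/3.6,220+y/3.6)
R={}
for n,p,q in[("htop",S(238,140),D(68,318)),("hbot",S(249,208),D(80,383)),("posttop",S(265,271),D(176,403)),("pivot",S(436,375),D(398,352))]:
    X,e=tri(a,p,b,q);R[n]=X;print(n,X.round(4),round(e,2))
h=(R["htop"]+R["hbot"])[:2]/2;P=R["pivot"][:2];o=R["posttop"][:2]
for P in(P,np.array([.592,-.0605])):
    u=(h-P)/np.linalg.norm(h-P);d=o-P;print('r',np.linalg.norm(h-P),'phi',np.arctan2(-u[0],u[1]),'perp',u[0]*d[1]-u[1]*d[0],'along',d@u)
```

```text
htop [ 0.4528 -0.0225  0.1023] 1.28
hbot [ 0.4529 -0.0241  0.0574] 1.7
posttop [ 0.4892 -0.0543  0.0615] 0.95
pivot [ 0.5925 -0.061   0.0574] 0.98
r 0.14471781615368695 phi 1.3072204891520336 perp 0.020477204569841034 along 0.1015550950966205
r 0.14406912416916515 phi 1.30967987158372 perp 0.020583296171910855 along 0.1009568948746292
```

```bash
python3 -c "
from station import robot
robot.finish_job();print(robot.get_clock())"
```

```text
the job is handed in; nothing more can be done
the job is handed in; nothing more can be done
```

The plunger is up in its rest notch, the stop arm rests against the rubber post, and the job is handed in, with the clock at about 50 s of the 72 s allowed.

- **Plunger:** I gripped the wing and felt the upper end of the slots at about 14.4 mm, with about 9.5 N of pull beyond the spring at most. I then backed off about 0.7 mm and turned it clockwise to the end wall, which pushed back with about 0.15 to 0.18 Nm. After turning back about 5° I lowered it, and it stopped about 4.3 mm further down, which fits the rest notch. After release the pictures showed it staying up, with the stop arm still across the bar.
- **Stop arm:** I swung it by its handle, loosely held between the fingers, in fine steps until I felt the post at about 6 N of push. Then I let go and moved clear.
- **Last check:** From the pictures, the arm stands at about 1.31 rad and its centreline is 20.5 mm from the post axis. Contact should be at 21 mm, so the arm touches the post to within measuring error.
- **Loose things:** The bar, drill bit, spanner and offcut looked undisturbed in the last views. The file, tin and try square I did not look at closely there. I measured none of them, but no step brought the robot into contact with them.

The first estimates of the wing's angle disagreed, about 24° from the fixed cameras and about 20° from the wrist camera. I used 20.5°, and going by where the end wall stopped the turn it was within about 3° to 4°, inside the pin's free play.

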